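Close the collage press on a glued panel

ROBOT

A 6-joint arm with a two-finger parallel gripper is mounted at the origin on the work surface. World frame = base frame: x ahead of the robot, y to its left, z up, the work surface at z = 0. Lengths are in m, angles in rad, forces in N, time in s.
With the tool pointing down it reaches from about 0.25 to 0.725 m from the base axis. Payload 4 kg.
Tool frame: the origin (TCP) lies at the very end of the fingers, on their centre line; the grasp point (between the pads) lies 19 mm behind it; z points along the fingers, y is the line along which they close (so a half turn about z gives the same grasp; the last joint's range is limited). The gripper opens to 85 mm and grips with 20 to 120 N. Pads are 22 mm wide; open, the fingers measure 114 mm over their backs; the gripper's body (76 mm by 85 mm) begins 54 mm behind the grasp point. The pads swing forward as they close: fully open they stand 13 mm farther back than shut.
Start: joints at [-1.306, 0.241, 0.005, 1.335, 0, 1.571], TCP at [0.131, -0.483, 0.231] pointing down, gripper open.
Joint ranges: [-2.72, 2.72], [-1.05, 1.87], [-1.09, 1.28], [-1.99, 2.15], [-1.42, 1.44], [-3.14, 3.14]. Speed limits (rad/s): [2.79, 2.79, 3.14, 3.14, 3.14, 3.14].

INTERFACE

Orientations are given as a unit quaternion [x, y, z, w].
In Python, from workcell import monitor, viewer, job gives the robot as it stands.
- The arm moves only by the tool arm_command, never from a script. Its argument "increments" is a list of rows, each an object of numbers: "dx", "dy", "dz": the shift along the tool's x, y, z in cm; "wx", "wy", "wz": the turn, a rotation vector about the tool's x, y, z in rad; "grip": the finger opening in cm, from 0 to 8.54. In form: [{"dx": .., "dy": .., "dz": .., "wx": .., "wy": .., "wz": .., "grip": ..}, ...]. A call has 1 to 10 rows; each row is the pose to reach, as a shift and turn from the pose commanded when the call began, along the tool's axes at that moment; what a row does not reach only later rows make up. A row lasts 1/10 s, in which the tool goes at most 50 mm and 8.59 degrees, less where a joint would pass 70% of its speed; a pose out of reach is approached as far as the arm can. A call with a gripper value outside its range is refused whole. The fingers move at their own pace and stop on an object; the grip force is fixed at half the most. Time passes only in rows, so rows that repeat a pose let the fingers close. It gives the time, the measured TCP pose, the force, the opening and the grip force at its end, in the units of the state.
- monitor.get_obs(): the state, without advancing time (a new reading comes with each control period).
- viewer.camera(name): name is "scene" or "top"; returns (picture, depth): 420x560x3 uint8, red, green, blue; 420x560 float32, m along the optical axis (not along the pixel's ray), 0 where there is no reading.
- viewer.get_calibration(name): a dict with "fovy" (degrees; the focal length in pixels is half the picture's height over the tangent of half this angle, whatever the lens; pixels are square), "cx", "cy" (the principal point, pixels), "view" (4x4, takes a point from world to camera coordinates). Camera axes: x right, y up, looking along -z (the intrinsics and any distortion apply to the point x, -y, -z); pixel columns grow to the right and rows downward; lengths in m; the calibration is good to about 2 mm. A picture is of the moment at which its call begins. get_calibration takes no time and is no camera call.
- job.job_done(): hands the job in; it is judged then, once.
The state is a dict: "clock": time; "joint_pos": joint angles; "joint_vel": joint speeds; "tau": joint torques, N m; "eef_pos": TCP position; "tool_rot": TCP orientation; "ft_force": force on the tool from outside, world axes, zero at the start; "ft_torque": the same for the moment, N m; "grip_width": finger opening in m; "grasp_force": force on a finger pad.
Only numpy, scipy, OpenCV 4.12 (cv2) and the standard library are available. Lean on these libraries where they do the work, as an engineer would, in place of code of your own. Each camera call takes 0.05 s, during which the arm holds its last target. There are 200 camera calls.

TASK

Push the collage panel straight back on the press until it rests against the fence at the rear, and turn the press's selector knob to the mark with three pips, so that its white line points there. Once both are right, press the sprung lever down until it clicks and stays down by itself, and let go of it. Push gently, do not ram the panel against the fence or the lever against its stop, and leave the other things on the table where they are.

Things in the scene. Friction and masses are not known exactly. Their poses are not given: they have to be found in the camera images.
- press: Press for gluing collage panels, fixed: grey deck x -130 to 160, y -210 to 155, top z 20 mm. Origin on the table; x to its rear (away from the robot at yaw 0), y to its left, z up; all offsets are mm in this frame. Two guide rails along x at y +-78 (8 wide, 12 high). Grey head block at the rear x -13 to 137, y +-75, z 149 to 171.
- fence (a point): Middle of the upper front edge of the press's steel back fence (press x 90, y 0, z 38 mm); the fence spans y +-74. Over the bed hangs a square aluminium platen 130 x 130 x 12 mm, x -43 to 87, underside z 76 with the lever up and about 41 with it down; it moves with the lever.
- lamp_edge (a point): Middle of the lower left edge of a flat white lamp panel that hangs over the lever's end: press x -140 to 0, y 25 to 115, underside z 333, top z 357 mm, its post at x 145, y 143. An upright tool over the paddle hits it; one leaning about 35 deg with its body to the press's left (fingers pointing down and to -y) passes. Nothing hangs over the selector or the panel's right half.
- panel: Loose plywood panel with paper scraps glued on it, 150 (x) x 140 (y) x 20 mm, 0.2 to 0.4 kg, lying on the deck between the guide rails (4 mm play each side) and sticking out to the front. Origin: centre of its underside; x, y as the press. Against the fence its origin is at press x +15 mm and its front edge at press x -60 mm.
- lever (a joint): Lever angle, rad: 0 up (rest), grows as pressed down; end stop 0.605. Steel arm hinged about press y at press x 60, y 110, z 150 mm, running to the front (-x), 20 deg upward at rest. Resistance at the paddle is about 4 N, climbs to about 16 N past half of the travel, then drops as the pawl falls in and holds the lever a little short of the stop. Let go too early, it springs up.
- press_point (a point): Centre of the top face of the black paddle on the lever's free end, 140 mm from the lever hinge; moves with the lever. The paddle is 50 mm along the lever, 42 mm wide and 10 mm thick, with a lip 11 mm high and 6 mm thick along its free (front) end. At rest about z 205 mm, held down about z 125 mm.
- lever_arm: The lever with its paddle, origin on the hinge axis; x runs along the lever from the paddle to the hinge.
- selector (a joint): Angle of the selector knob, rad: grows clockwise seen from above, range -0.12 to 2.82, with four detents 0, 0.9, 1.8 and 2.7 rad marked by one, two, three and four small black pips on the box top. The white line on the bar points at the chosen mark. Three pips = 1.8. It starts at one or two pips.
- selector_grip (a point): On the knob's upright axis, 100 mm above the table: where to hold it. White box 100 x 100, top 65 mm; black disc, radius 30, its top 78 mm above the table, with a grip bar 52 mm long, 14 mm wide, rising 32 mm above the disc (top 110 mm above the table). The point's x axis runs along the bar to the white pointer end: at selector 0, 4.49 rad from the press's x axis, seen from above.
- tin: White paint tin, radius 45, 105 mm high, right of the press. Bystander; origin at its underside.
- jar: Closed jar, radius 30, 120 mm high, left of the press near its rear. Bystander; origin at its underside.
- brush: Paint brush 190 mm long lying left of the press along its x. Bystander; origin at its underside.
- mug: White mug, radius 40, 90 mm high, right of the press, in front of the tin. Bystander; origin at its underside.
- roller: Rubber hand roller, 100 mm wide, 150 mm long, lying on the left. Bystander; origin at its underside.

How it is judged:
By the outcome, as a careful person would: the job done as asked, in the order asked, and still so for the second after the job is handed in, with the robot touching nothing.
It also fails if it takes over 72 s, if anything falls off the work surface, if the arm or the gripper's body presses on something with over 40 N, if the wrist force passes 120 N, or if a joint passes its speed limit or range.

## Working session

There is one attempt and no reset: what is moved stays moved. The work goes in short steps, Python scripts to look and compute and a tool call to move; the robot and the scene stay as the last step left them, time stands still between calls to the robot, and variables do not carry over. Pictures are saved under pics/ and viewed, at most 10 in all, crops included, and the job is handed in when it is done.

Besides the shell and the picture viewer there is one more tool, called after ">>>" as name(argument=value, ...) on one line, values as JSON. arm_command: Moves the arm, as the interface text tells. Its arguments: {"type":"object","properties":{"increments":{"type":"array","items":{"type":"object","properties":{"dx":{"type":"number"},"dy":{"type":"number"},"dz":{"type":"number"},"wx":{"type":"number"},"wy":{"type":"number"},"wz":{"type":"number"},"grip":{"type":"number"}}}}},"required":["increments"]}

```bash
ls; mkdir -p pics; python3 - <<'E'
from workcell import monitor, viewer, job
import cv2,numpy as np
for n in("scene","top"):
    p,d=viewer.camera(n); c=viewer.get_calibration(n)
    cv2.imwrite(f"pics/{n}0.png",p[...,::-1]); np.save(f"{n}0.npy",d)
    print(n,{k:(np.round(v,4).tolist() if not isinstance(v,str) else v) for k,v in c.items()}, (d==0).mean())
print(monitor.get_obs())
E
```

```text
pics
scene {'fovy': 51.6206, 'cx': 275.0911, 'cy': 210.4085, 'view': [[-0.2506, 0.9679, -0.0197, 0.134], [-0.6357, -0.1492, 0.7574, 0.2585], [0.7301, 0.2023, 0.6527, -1.7304], [0.0, 0.0, 0.0, 1.0]]} 0.0038945578231292517
top {'fovy': 48.2076, 'cx': 283.662, 'cy': 211.0625, 'view': [[0.0103, -0.9999, 0.0134, 0.0151], [0.9954, 0.0115, 0.0947, -0.6175], [-0.0948, 0.0124, 0.9954, -1.4294], [0.0, 0.0, 0.0, 1.0]]} 0.003639455782312925
{'clock': 0.1, 'joint_pos': array([-1.30601893e+00,  2.41323357e-01,  3.84473672e-03,  1.33522874e+00,
       -2.85688929e-08,  1.57076142e+00]), 'joint_vel': array([ 0.00144996, -0.00170478,  0.00353109,  0.00045102, -0.00036392,
        0.00050386]), 'tau': array([ 6.13976426e-04, -3.73138690e+01,  2.53009558e+01,  1.08754207e-02,
       -4.58724071e-05,  1.15175317e-05]), 'eef_pos': array([ 0.13069433, -0.48201157,  0.23050371]), 'tool_rot': array([ 9.91246652e-01,  1.32019553e-01, -1.26127707e-04, -9.47153149e-04]), 'ft_force': array([ 0.66070317, -0.33817775,  0.24697924]), 'ft_torque': array([0.02903416, 0.04814109, 0.03236416]), 'grasp_force': 0.0, 'grip_width': 0.08560057000286848}
```

View pics/scene0.png

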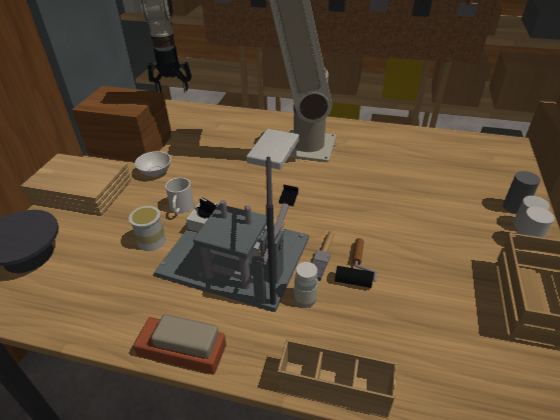

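View pics/top0.png

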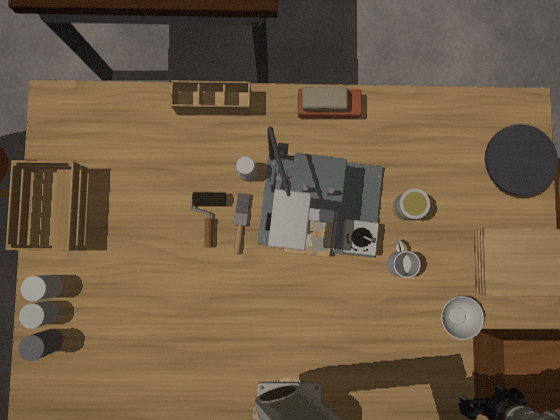

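```bash
cat > h.py <<'E'
import numpy as np, cv2
from workcell import monitor, viewer, job
def cam(n):
    p,d=viewer.camera(n); return p,d
def cloud(n,d):
    c=viewer.get_calibration(n); V=np.array(c["view"]); f=d.shape[0]/2/np.tan(np.radians(c["fovy"])/2)
    v,u=np.mgrid[:d.shape[0],:d.shape[1]]
    P=np.stack([(u-c["cx"])/f*d,-(v-c["cy"])/f*d,-d],-1)
    return (P-V[:3,3])@V[:3,:3]
def proj(n,P):
    c=viewer.get_calibration(n); V=np.array(c["view"]); f=210/np.tan(np.radians(c["fovy"])/2)
    q=np.atleast_2d(P)@V[:3,:3].T+V[:3,3]
    return np.c_[c["cx"]+f*q[:,0]/-q[:,2], c["cy"]-f*q[:,1]/-q[:,2]]
def ray(n,u,v,z):
    c=viewer.get_calibration(n); V=np.array(c["view"]); f=210/np.tan(np.radians(c["fovy"])/2)
    o=-V[:3,:3].T@V[:3,3]; r=V[:3,:3].T@np.array([(u-c["cx"])/f,-(v-c["cy"])/f,-1])
    return o+r*(z-o[2])/r[2]
E
python3 - <<'E'
from h import *
p=cv2.imread("pics/top0.png"); d=np.load("top0.npy"); P=cloud("top",d)
t=P[280:380,100:240].reshape(-1,3); print("table z",np.percentile(t[:,2],[5,50,95]))
z=P[...,2]; X=P[...,0];Y=P[...,1]
roi=np.zeros(z.shape,bool); roi[120:275,230:400]=1
for lo,hi in((.012,.028),(.055,.073),(.15,.18),(.345,.37)):
    m=(roi&(z>lo)&(z<hi)).astype(np.uint8); m=cv2.morphologyEx(m,cv2.MORPH_OPEN,np.ones((3,3)))
    n,l,s,c=cv2.connectedComponentsWithStats(m)
    for i in range(1,n):
        if s[i,4]<60: continue
        q=P[l==i]; r=cv2.minAreaRect((q[:,:2]*1000).astype(np.float32)); print(lo,hi,s[i],np.round(np.median(q[:,2]),4),r)
cv2.imwrite("pics/crop0.png",cv2.convertScaleAbs(cv2.resize(p[140:270,235:435],(800,520),interpolation=cv2.INTER_CUBIC),alpha=1.8))
E
```

```text
table z [-0.00488621  0.00035924  0.00578994]
0.012 0.028 [283 156  11  21 150] 0.0201 ((762.709228515625, 11.753251075744629), (31.291488647460938, 66.47748565673828), 83.48865509033203)
0.012 0.028 [258 159  20  86 642] 0.0198 ((649.456298828125, 73.06777954101562), (33.50397491455078, 269.3367614746094), 83.4097900390625)
0.012 0.028 [ 330  163   53   91 2304] 0.0196 ((626.5498657226562, -211.25254821777344), (126.40752410888672, 295.89227294921875), 79.67422485351562)
0.012 0.028 [234 194  16  61 544] 0.0184 ((577.1065673828125, 158.1601104736328), (40.33302688598633, 189.38600158691406), 83.95063018798828)
0.055 0.073 [343 220  35  36 777] 0.0644 ((536.7942504882812, -210.21041870117188), (101.66919708251953, 100.27041625976562), 83.85265350341797)
0.15 0.18 [ 287  153   60   58 2409] 0.1707 ((690.1737670898438, -65.13408660888672), (162.0717315673828, 150.54208374023438), 83.50841522216797)
0.15 0.18 [270 168  12  22 161] 0.1674 ((696.181396484375, 47.751556396484375), (59.84151077270508, 31.352420806884766), 0.9814490079879761)
0.345 0.37 [ 267  127   44  124 2475] 0.3568 ((644.1897583007812, 14.362567901611328), (303.4352722167969, 102.9155502319336), 1.2763352394104004)
```

View pics/crop0.png

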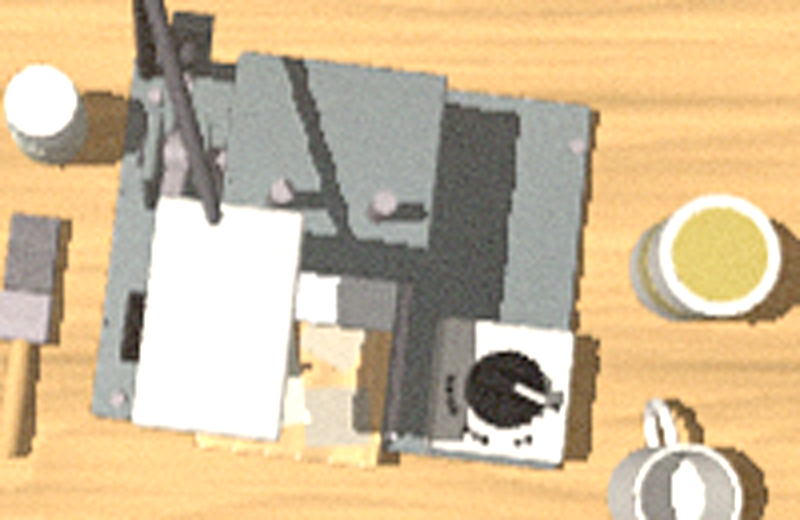

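```bash
cat >> h.py <<'E'
def fit(L,W):
    L=np.array(L,float);W=np.array(W,float); l=L-L.mean(0);w=W-W.mean(0)
    a=np.arctan2((l[:,0]*w[:,1]-l[:,1]*w[:,0]).sum(),(l*w).sum()); R=np.array([[np.cos(a),-np.sin(a)],[np.sin(a),np.cos(a)]])
    t=W.mean(0)-R@L.mean(0); return a,t,W-(L@R.T+t)
E
python3 - <<'E'
from h import *
p=cv2.imread("pics/top0.png"); d=np.load("top0.npy"); P=cloud("top",d)
hsv=cv2.cvtColor(p,cv2.COLOR_BGR2HSV)
roi=np.zeros(d.shape,np.uint8); roi[120:275,230:400]=1
# lamp top: white at height
m=((P[...,2]>.33)&(hsv[...,1]<40)&(hsv[...,2]>170)&(roi>0)).astype(np.uint8)
c=max(cv2.findContours(m,0,1)[0],key=cv2.contourArea); b=cv2.boxPoints(cv2.minAreaRect(c))
W=[ray("top",u,v,.357)[:2] for u,v in b]; print("lamp",np.round(W,4).tolist(),[np.linalg.norm(W[i]-W[i-1]) for i in range(4)])
crop=[(93,414),(560,466),(592,104)]
D=[ray("top",235+u/4,140+v/4,.02)[:2] for u,v in crop]
hb=[(238,55),(446,77),(428,247)]
H=[ray("top",235+u/4,140+v/4,.171)[:2] for u,v in hb]
print("deck",np.round(D,4).tolist(),np.linalg.norm(D[0]-D[1]),np.linalg.norm(D[1]-D[2]))
print("head",np.round(H,4).tolist(),np.linalg.norm(H[0]-H[1]),np.linalg.norm(H[1]-H[2]))
L=np.array([(-130,155),(-130,-210),(160,-210),(137,75),(137,-75),(-13,-75)])/1000
Wl=sorted(W,key=lambda w:w[0]); f=sorted(Wl[:2],key=lambda w:-w[1]); r=sorted(Wl[2:],key=lambda w:-w[1])
LL=np.array([(-140,115),(-140,25),(0,115),(0,25)])/1000
for A,B in((L[:3],D),(L[3:],H),(LL,f+r),(np.r_[L,LL],np.array(D+H+f+r))):
    a,t,e=fit(A,B); print(np.degrees(a),t,np.round(e*1000,1).tolist())
# disc
m=((hsv[...,2]<60)&(P[...,2]>.07)&(P[...,2]<.12)).astype(np.uint8); m[:, :340]=0;m[:,390:]=0
m[:215]=0;m[258:]=0
n,l,s,cc=cv2.connectedComponentsWithStats(m); i=1+s[1:,4].argmax(); print(s[i],cc[i],ray("top",*cc[i],.08))
E
```

```text
Traceback (most recent call last):
ValueError: max() iterable argument is empty
```

```bash
cat > m.py <<'E'
from h import *
p=cv2.imread("pics/top0.png"); d=np.load("top0.npy"); P=cloud("top",d)
hsv=cv2.cvtColor(p,cv2.COLOR_BGR2HSV)
roi=np.zeros(d.shape,np.uint8); roi[120:275,230:400]=1
m=((P[...,2]>.33)&(hsv[...,1]<40)&(hsv[...,2]>110)&(roi>0)).astype(np.uint8)
c=max(cv2.findContours(m,0,1)[0],key=cv2.contourArea); b=cv2.boxPoints(cv2.minAreaRect(c))
W=[ray("top",u,v,.357)[:2] for u,v in b]; print("lamp",np.round(W,4).tolist(),[np.linalg.norm(W[i]-W[i-1]) for i in range(4)])
crop=[(93,414),(560,466),(592,104)]
D=[ray("top",235+u/4-.4,140+v/4-.4,.02)[:2] for u,v in crop]
hb=[(238,55),(446,77),(428,247)]
H=[ray("top",235+u/4-.4,140+v/4-.4,.171)[:2] for u,v in hb]
print("deck",np.round(D,4).tolist(),np.linalg.norm(D[0]-D[1]),np.linalg.norm(D[1]-D[2]))
print("head",np.round(H,4).tolist(),np.linalg.norm(H[0]-H[1]),np.linalg.norm(H[1]-H[2]))
L=np.array([(-130,155),(-130,-210),(160,-210),(137,75),(137,-75),(-13,-75)])/1000
Wl=sorted(W,key=lambda w:w[0]); f=sorted(Wl[:2],key=lambda w:-w[1]); r=sorted(Wl[2:],key=lambda w:-w[1])
LL=np.array([(-140,115),(-140,25),(0,115),(0,25)])/1000
for A,B in((L[:3],D),(L[3:],H),(LL,f+r),(np.r_[L,LL],np.array(D+H+f+r))):
    a,t,e=fit(A,B); print(np.degrees(a),t,np.round(e*1000,1).tolist())
m=((hsv[...,2]<45)&(P[...,2]>.065)&(P[...,2]<.125)).astype(np.uint8); m[:, :340]=0;m[:,390:]=0
m[:215]=0;m[258:]=0
n,l,s,cc=cv2.connectedComponentsWithStats(m); i=1+s[1:,4].argmax(); print(s[i],cc[i],ray("top",*cc[i],.08))
E
python3 m.py
```

```text
lamp [[0.5032, 0.0644], [0.6399, 0.0501], [0.6304, -0.0399], [0.4937, -0.0246]] [np.float64(0.08944325156206141), np.float64(0.13752948303183588), np.float64(0.0904922377681846), np.float64(0.13755609034740113)]
deck [[0.5173, 0.1009], [0.4809, -0.2622], [0.7663, -0.2899]] 0.3649365499625756 0.28679879428862154
head [[0.7687, -0.0043], [0.7547, -0.1521], [0.6331, -0.1391]] 0.14846642864272946 0.12230023376935067
-5.8098824944742 [ 0.63029325 -0.0658961 ] [[0.7, -0.6], [1.2, -0.6], [-1.9, 1.1]]
-2.9217750548178514 [ 0.63323247 -0.06907267] [[-5.2, -3.1], [-11.5, -1.1], [16.7, 4.2]]
-6.138216957180572 [ 0.62889762 -0.06458585] [[1.2, -0.4], [1.3, 0.2], [-1.3, 0.4], [-1.2, -0.1]]
-5.434792189626331 [ 0.63123865 -0.06481782] [[0.8, -0.9], [-1.0, -0.6], [-4.3, -0.9], [-6.1, -1.1], [-5.8, 0.4], [21.9, -0.9], [0.4, 1.4], [-0.6, 2.1], [-2.2, 0.4], [-3.2, 0.1]]
[352 228  19  19 261] [360.57471264 236.78927203] [ 0.53785993 -0.2082195   0.08      ]
```

```bash
cat >> h.py <<'E'
from scipy.spatial.transform import Rotation as Ro
PY=np.radians(-6.0); PT=np.array([.629,-.065,0]); PR=Ro.from_euler('z',PY)
def p2w(x,y,z): return PR.apply(np.array([x,y,z])/1000)+PT
def w2p(w): return PR.inv().apply(np.asarray(w)-PT)*1000
def rel(pos,R):
    o=monitor.get_obs(); C=Ro.from_quat(o["tool_rot"])
    d=C.inv().apply(pos-o["eef_pos"])*100; w=(C.inv()*R).as_rotvec()
    return dict(zip("dx dy dz wx wy wz".split(),np.round(np.r_[d,w],3).tolist()))
def down(yaw_deg,tilt=0): # tool z down, tool x at world yaw; tilt about press y (body back for +)
    return Ro.from_euler('z',yaw_deg,degrees=True)*Ro.from_euler('x',180,degrees=True)
E
python3 - <<'E'
from h import *
P=cloud("top",np.load("top0.npy")); p=cv2.imread("pics/top0.png")
for n,(u,v) in dict(pfl=(197,441),pfr=(380,463)).items():
    w=ray("top",235+u/4-.4,140+v/4-.4,.04); print(n,w,w2p(w))
# panel by depth
Q=w2p(P.reshape(-1,3)).reshape(P.shape)
m=(Q[...,2]>30)&(Q[...,2]<50)&(abs(Q[...,1])<90)&(Q[...,0]>-180)&(Q[...,0]<-40)
print("panel",m.sum(),np.percentile(Q[m],[1,50,99],axis=0).round(1).tolist())
# knob
g=cv2.cvtColor(p,cv2.COLOR_BGR2GRAY); h=cv2.cvtColor(p,cv2.COLOR_BGR2HSV)
for lo,hi,zz in((95,125,.11),(70,90,.078)):
    m=(Q[...,2]>lo)&(Q[...,2]<hi)&(Q[...,0]>-125)&(Q[...,0]<-30)&(Q[...,1]<-105)&(Q[...,1]>-205)
    q=Q[m]; r=cv2.minAreaRect(q[:,:2].astype(np.float32)); print(lo,m.sum(),q.mean(0).round(1),r)
v,u=np.mgrid[222:254,345:385]; s=g[222:254,345:385]; 
np.set_printoptions(linewidth=250); print(s[6:26,4:30])
for n in ("tin","mug"): pass
E
```

```text
pfl [0.4970376  0.02023636 0.04      ] [-140.14912307   70.97560051   40.        ]
pfr [ 0.48172707 -0.11998263  0.04      ] [-140.71890189  -70.07564115   40.        ]
panel 953 [[-144.7, -78.7, 30.8], [-96.9, -29.1, 40.2], [-42.3, 61.5, 47.1]]
95 95 [ -76.7 -151.6  108.1] ((-76.27921295166016, -151.6908721923828), (51.88554382324219, 13.980913162231445), 73.49242401123047)
70 252 [ -79.8 -151.7   76.7] ((-79.18373107910156, -150.5718994140625), (91.59823608398438, 85.11065673828125), 2.9308524131774902)
[[ 80  80  81  80  76 152 141 128  83  69  32  18  17  22  31  27  93 124 153 153 150 150 152 150 148 152]
 [ 80  79  79  83  79 136  78  34  25  26  28  24  32  31  22  25  26  17 122 126 149 154 151 148 149 150]
 [ 81  79  78  86  74  70  36  29  30  30  28  32  26  32  29  37  21  26  23  41 127 153 154 149 152 152]
 [ 79  85  81  74  47  20  31  29  28  23  31  32  31  36  33  21  25  26  21  23  55 153 153 149 150 151]
 [ 75  83  82  60  27  20  29  30  26  29  24  22  27  22  28  38  38  27  30  23  32 125 152 154 151 152]
 [ 75  81  74  46  20  23  32  31  28  32  38  19  20 
[... 851 characters left out ...]
  34  35  27  25  32  31  23  22  26  31  77  73  38  38]
 [ 58  76  79 129  55  20  35  24  34  30  32  36  33  33  35  35  32  26  27  31  22  67 127 126  97  60]
 [ 67  81  77 156 109  39  22  26  38  27  30  36  36  28  30  29  26  31  29  27  49  75 154 160 145 128]
 [ 79  81  75 150 143  97  47  24  22  33  29  34  27  34  28  28  20  29  35 112 127 121 152 154 155 154]
 [ 78  80  70 152 159 145 121  72  26  25  25  32  27  37  25  27  27  33  55 154 158 155 155 154 155 154]
 [ 82  74  49 129 154 156 158 135 118  91  45  35  39  32  59  57 111 117 124 153 155 151 150 150 153 155]
 [ 83  57  23  85 131 142 155 159 159 141 119 116 116 116 131 126 152 161 159 152 152 154 153 154 153 155]]
```

>>> arm_command(increments=[{"wz": 0.1,"grip": 4},{"wz": 0.1,"grip": 4}])

```text
validation failed for argument at $.in...
```

```bash
python3 -c "
from h import *
o=monitor.get_obs();print(o['joint_pos'],o['eef_pos'],Ro.from_quat(o['tool_rot']).as_matrix(),o['grip_width'])"
```

```text
[-1.30601893e+00  2.41323357e-01  3.84473672e-03  1.33522874e+00
 -2.85688929e-08  1.57076142e+00] [ 0.13069433 -0.48201157  0.23050371] [[ 9.65141644e-01  2.61727640e-01 -5.00132804e-04]
 [ 2.61728118e-01 -9.65139881e-01  1.84442213e-03]
 [ 3.81361557e-08 -1.91102742e-03 -9.99998174e-01]] 0.08560057000286848
```

>>> arm_command(increments=[{"dx": 0,"dy": 0,"dz": 0,"wx": 0,"wy": 0,"wz": 0.1,"grip": 5.0},{"dx": 0,"dy": 0,"dz": 0,"wx": 0,"wy": 0,"wz": 0.1,"grip": 5.0}])

```text
clock: 0.3
eef_pos: [0.1308, -0.4822, 0.2308]
tool_rot: [0.997, 0.082, -0.0, -0.001]
ft_force: [-0.7, 0.3, -0.5]
grip_width: 0.0592
grasp_force: 0.0
```

```bash
python3 -c "
from h import *
o=monitor.get_obs();print(o['joint_pos'],o['eef_pos'],o['grip_width'],o['clock'])
print(rel(p2w(-165,-30,150),down(-6)),rel(p2w(-165,-30,150),down(174)))
print(rel(p2w(-76.5,-151.7,180),down(71)),rel(p2w(-76.5,-151.7,180),down(-109)))"
```

```text
[-1.30597164e+00  2.41062858e-01  4.29403459e-03  1.33519662e+00
 -1.86600997e-06  1.67071662e+00] [ 0.1307782  -0.48223275  0.23080532] 0.05922409770722467 0.3
{'dx': 39.293, 'dy': -34.473, 'dz': 8.116, 'wx': -0.001, 'wy': 0.0, 'wz': 0.27} {'dx': 39.293, 'dy': -34.473, 'dz': 8.116, 'wx': -0.0, 'wy': -0.002, 'wz': -2.872}
{'dx': 44.582, 'dy': -20.388, 'dz': 5.099, 'wx': -0.001, 'wy': -0.001, 'wz': -1.074} {'dx': 44.582, 'dy': -20.388, 'dz': 5.099, 'wx': -0.001, 'wy': 0.001, 'wz': 2.067}
```

```bash
cat >> h.py <<'E'
def pushR(t): return PR*Ro.from_euler('y',-t,degrees=True)*Ro.from_euler('z',180,degrees=True)*Ro.from_euler('x',180,degrees=True)
E
python3 -c "
from h import *
print(rel(p2w(-180,-30,150),pushR(12)))"
```

```text
{'dx': 37.848, 'dy': -34.872, 'dz': 8.117, 'wx': -0.301, 'wy': -0.042, 'wz': -2.857}
```

>>> arm_command(increments=[{"dx": 0,"dy": 0,"dz": 0,"wx": 0,"wy": 0,"wz": -1.4,"grip": 5},{"dx": 5,"dy": -4,"dz": 1,"wx": 0,"wy": 0,"wz": -1.4,"grip": 5},{"dx": 9,"dy": -8,"dz": 2,"wx": 0,"wy": 0,"wz": -1.4,"grip": 5},{"dx": 13,"dy": -12,"dz": 3,"wx": 0,"wy": 0,"wz": -1.4,"grip": 5},{"dx": 17,"dy": -15,"dz": 4,"wx": 0,"wy": 0,"wz": -1.4,"grip": 5},{"dx": 21,"dy": -19,"dz": 4,"wx": 0,"wy": 0,"wz": -1.4,"grip": 5},{"dx": 25,"dy": -23,"dz": 4,"wx": 0,"wy": 0,"wz": -1.4,"grip": 5},{"dx": 29,"dy": -27,"dz": 4,"wx": 0,"wy": 0,"wz": -1.4,"grip": 5},{"dx": 33,"dy": -31,"dz": 4,"wx": 0,"wy": 0,"wz": -1.4,"grip": 5},{"dx": 37.8,"dy": -34.9,"dz": 4,"wx": 0,"wy": 0,"wz": -1.4,"grip": 5}])

```text
clock: 1.3
eef_pos: [0.4046, -0.1273, 0.1915]
tool_rot: [0.707, 0.707, -0.0, 0.0]
ft_force: [0.9, -1.3, 1.6]
grip_width: 0.0496
grasp_force: 0.0
```

```bash
python3 -c "
from h import *
o=monitor.get_obs();print(o['joint_pos'],w2p(o['eef_pos']))
print(rel(p2w(-180,-30,100),pushR(12)))"
```

```text
[-3.04716178e-01  1.14463639e-01 -2.56267955e-01  1.19992619e+00
 -1.83071252e-04  1.26599784e+00] [-216.70777128  -85.41419618  191.52523614]
{'dx': 5.129, 'dy': 4.23, 'dz': 9.152, 'wx': -0.154, 'wy': -0.17, 'wz': -1.46}
```

>>> arm_command(increments=[{"dx": 5.1,"dy": 4.2,"dz": 9.1,"wx": -0.154,"wy": -0.17,"wz": -1.46,"grip": 5},{"dx": 5.1,"dy": 4.2,"dz": 9.1,"wx": -0.154,"wy": -0.17,"wz": -1.46,"grip": 5},{"dx": 5.1,"dy": 4.2,"dz": 9.1,"wx": -0.154,"wy": -0.17,"wz": -1.46,"grip": 5},{"dx": 5.1,"dy": 4.2,"dz": 9.1,"wx": -0.154,"wy": -0.17,"wz": -1.46,"grip": 5},{"dx": 5.1,"dy": 4.2,"dz": 9.1,"wx": -0.154,"wy": -0.17,"wz": -1.46,"grip": 5},{"dx": 5.1,"dy": 4.2,"dz": 9.1,"wx": -0.154,"wy": -0.17,"wz": -1.46,"grip": 5},{"dx": 5.1,"dy": 4.2,"dz": 9.1,"wx": -0.154,"wy": -0.17,"wz": -1.46,"grip": 5},{"dx": 5.1,"dy": 4.2,"dz": 9.1,"wx": -0.154,"wy": -0.17,"wz": -1.46,"grip": 5},{"dx": 5.1,"dy": 4.2,"dz": 9.1,"wx": -0.154,"wy": -0.17,"wz": -1.46,"grip": 5},{"dx": 5.1,"dy": 4.2,"dz": 9.1,"wx": -0.154,"wy": -0.17,"wz": -1.46,"grip": 5}])

```text
clock: 2.3
eef_pos: [0.4459, -0.0784, 0.1003]
tool_rot: [0.051, 0.993, -0.006, 0.104]
ft_force: [-0.4, -0.6, -0.4]
grip_width: 0.0497
grasp_force: 0.0
```

```bash
python3 -c "
from h import *
o=monitor.get_obs();print(o['joint_pos'],w2p(o['eef_pos']),o['ft_force'])
print(rel(p2w(-180,-30,27),pushR(12)),rel(p2w(-160,-30,27),pushR(12)))"
```

```text
[-0.18510121  0.11223835 -0.55062372  0.699022    0.01657778 -0.08041699] [-180.73068902  -32.437152    100.29073948] [-0.39381891 -0.62099455 -0.3577185 ]
{'dx': 1.453, 'dy': 0.247, 'dz': 7.184, 'wx': -0.0, 'wy': 0.0, 'wz': 0.002} {'dx': -0.503, 'dy': 0.244, 'dz': 7.6, 'wx': -0.0, 'wy': 0.0, 'wz': 0.002}
```

>>> arm_command(increments=[{"dx": 1.0,"dy": 0.2,"dz": 3.5,"wx": 0,"wy": 0,"wz": 0,"grip": 5},{"dx": 1.45,"dy": 0.25,"dz": 6,"wx": 0,"wy": 0,"wz": 0,"grip": 5},{"dx": 1.45,"dy": 0.25,"dz": 7.2,"wx": 0,"wy": 0,"wz": 0,"grip": 5},{"dx": 1.45,"dy": 0.25,"dz": 7.2,"wx": 0,"wy": 0,"wz": 0,"grip": 5},{"dx": 0.5,"dy": 0.25,"dz": 7.4,"wx": 0,"wy": 0,"wz": 0,"grip": 5},{"dx": -0.5,"dy": 0.25,"dz": 7.6,"wx": 0,"wy": 0,"wz": 0,"grip": 5},{"dx": -0.5,"dy": 0.25,"dz": 7.6,"wx": 0,"wy": 0,"wz": 0,"grip": 5}])

```text
clock: 3.0
eef_pos: [0.4709, -0.0789, 0.029]
tool_rot: [0.055, 0.993, -0.006, 0.107]
ft_force: [1.6, -0.3, -0.2]
grip_width: 0.0498
grasp_force: 0.0
```

```bash
python3 -c "
from h import *
o=monitor.get_obs();print(w2p(o['eef_pos']),PR.inv().apply(o['ft_force']))
for x in (-120,-85,-75,-70):print(rel(p2w(x,-30,27),pushR(12)))
cv2.imwrite('pics/s1.png',cv2.resize(cam('scene')[0][130:290,140:340,::-1],(800,640)[:2] and (750,600)))"
```

```text
[-155.7483467   -30.30900326   28.97609446] [ 1.57994943 -0.17306429 -0.24482232]
{'dx': -3.45, 'dy': 0.051, 'dz': 0.955, 'wx': -0.001, 'wy': 0.005, 'wz': -0.006}
{'dx': -6.87, 'dy': 0.072, 'dz': 1.701, 'wx': -0.001, 'wy': 0.005, 'wz': -0.006}
{'dx': -7.847, 'dy': 0.077, 'dz': 1.915, 'wx': -0.001, 'wy': 0.005, 'wz': -0.006}
{'dx': -8.335, 'dy': 0.08, 'dz': 2.021, 'wx': -0.001, 'wy': 0.005, 'wz': -0.006}
```

View pics/s1.png

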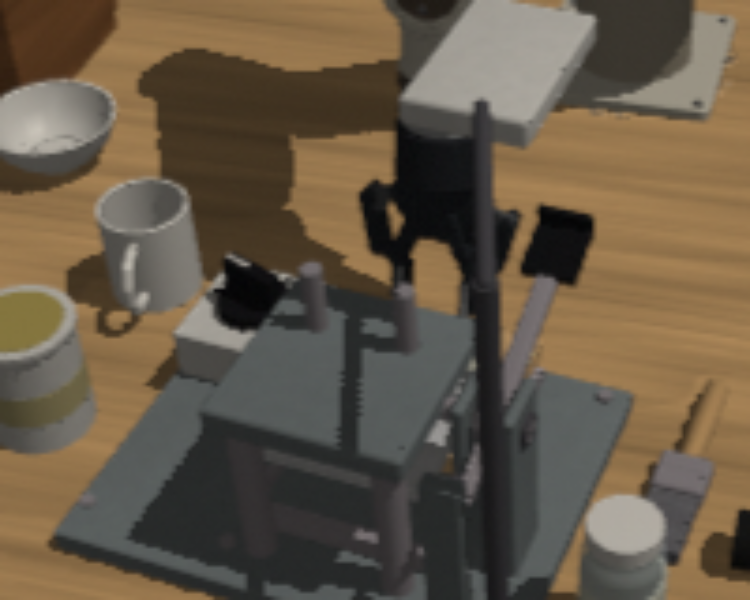

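>>> arm_command(increments=[{"dx": -0.5,"dy": 0,"dz": 0.25,"wx": 0,"wy": 0,"wz": 0,"grip": 5},{"dx": -1.2,"dy": 0,"dz": 0.4,"wx": 0,"wy": 0,"wz": 0,"grip": 5},{"dx": -1.9,"dy": 0.05,"dz": 0.6,"wx": 0,"wy": 0,"wz": 0,"grip": 5},{"dx": -2.7,"dy": 0.05,"dz": 0.8,"wx": 0,"wy": 0,"wz": 0,"grip": 5},{"dx": -3.4,"dy": 0.05,"dz": 0.95,"wx": 0,"wy": 0,"wz": 0,"grip": 5}])

```text
clock: 3.55
eef_pos: [0.5028, -0.0817, 0.0248]
tool_rot: [0.055, 0.993, -0.005, 0.104]
ft_force: [-1.8, 0.0, 0.5]
grip_width: 0.0499
grasp_force: 1.1
```

```bash
python3 -c "
from h import *
o=monitor.get_obs();print(w2p(o['eef_pos']),PR.inv().apply(o['ft_force']))
for x in (-85,-75,-70):print(rel(p2w(x,-31,27),pushR(12)))"
```

```text
[-123.71834481  -29.78920076   24.82262436] [-1.82945575 -0.16917448  0.52773008]
{'dx': -3.833, 'dy': -0.097, 'dz': 0.591, 'wx': -0.001, 'wy': -0.0, 'wz': -0.006}
{'dx': -4.811, 'dy': -0.091, 'dz': 0.799, 'wx': -0.001, 'wy': -0.0, 'wz': -0.006}
{'dx': -5.301, 'dy': -0.088, 'dz': 0.903, 'wx': -0.001, 'wy': -0.0, 'wz': -0.006}
```

>>> arm_command(increments=[{"dx": -0.6,"dy": 0,"dz": 0,"wx": 0,"wy": 0,"wz": 0,"grip": 5},{"dx": -1.2,"dy": 0,"dz": 0.1,"wx": 0,"wy": 0,"wz": 0,"grip": 5},{"dx": -1.8,"dy": -0.05,"dz": 0.2,"wx": 0,"wy": 0,"wz": 0,"grip": 5},{"dx": -2.4,"dy": -0.05,"dz": 0.3,"wx": 0,"wy": 0,"wz": 0,"grip": 5},{"dx": -3.0,"dy": -0.1,"dz": 0.45,"wx": 0,"wy": 0,"wz": 0,"grip": 5},{"dx": -3.6,"dy": -0.1,"dz": 0.55,"wx": 0,"wy": 0,"wz": 0,"grip": 5},{"dx": -3.8,"dy": -0.1,"dz": 0.6,"wx": 0,"wy": 0,"wz": 0,"grip": 5}])

```text
clock: 4.25
eef_pos: [0.5414, -0.0871, 0.0272]
tool_rot: [0.055, 0.993, -0.006, 0.105]
ft_force: [-1.5, 1.2, -0.1]
grip_width: 0.0497
grasp_force: 0.9
```

```bash
python3 -c "
from h import *
o=monitor.get_obs();print(w2p(o['eef_pos']),PR.inv().apply(o['ft_force']))
for x in (-80,-75,-70):print(rel(p2w(x,-31,27),pushR(12)))"
```

```text
[-84.8501412  -31.16878007  27.19299183] [-1.62627236  0.98968849 -0.06585925]
{'dx': -0.47, 'dy': 0.02, 'dz': 0.12, 'wx': -0.001, 'wy': 0.001, 'wz': -0.006}
{'dx': -0.959, 'dy': 0.023, 'dz': 0.225, 'wx': -0.001, 'wy': 0.001, 'wz': -0.006}
{'dx': -1.448, 'dy': 0.026, 'dz': 0.329, 'wx': -0.001, 'wy': 0.001, 'wz': -0.006}
```

>>> arm_command(increments=[{"dx": -0.3,"dy": 0,"dz": 0.05,"wx": 0,"wy": 0,"wz": 0,"grip": 5},{"dx": -0.6,"dy": 0,"dz": 0.12,"wx": 0,"wy": 0,"wz": 0,"grip": 5},{"dx": -0.8,"dy": 0,"dz": 0.17,"wx": 0,"wy": 0,"wz": 0,"grip": 5}])

```text
clock: 4.55
eef_pos: [0.5486, -0.0878, 0.0271]
tool_rot: [0.055, 0.993, -0.005, 0.104]
ft_force: [-2.4, -0.2, 2.5]
grip_width: 0.0501
grasp_force: 1.4
```

>>> arm_command(increments=[{"dx": -0.1,"dy": 0,"dz": 0.02,"wx": 0,"wy": 0,"wz": 0,"grip": 5},{"dx": -0.2,"dy": 0,"dz": 0.04,"wx": 0,"wy": 0,"wz": 0,"grip": 5}])

```text
clock: 4.75
eef_pos: [0.5503, -0.088, 0.0271]
tool_rot: [0.055, 0.993, -0.005, 0.104]
ft_force: [-3.8, 0.6, 2.4]
grip_width: 0.0498
grasp_force: 1.8
```

>>> arm_command(increments=[{"dx": -0.1,"dy": 0,"dz": 0.02,"wx": 0,"wy": 0,"wz": 0,"grip": 5},{"dx": -0.2,"dy": 0,"dz": 0.04,"wx": 0,"wy": 0,"wz": 0,"grip": 5}])

```text
clock: 4.95
eef_pos: [0.5525, -0.0883, 0.0271]
tool_rot: [0.055, 0.993, -0.005, 0.104]
ft_force: [-1.7, 0.7, 1.9]
grip_width: 0.05
grasp_force: 1.6
```

```bash
python3 -c "
from h import *
o=monitor.get_obs();print(w2p(o['eef_pos']),PR.inv().apply(o['ft_force']),o['ft_torque'])"
```

```text
[-73.69724367 -31.1282279   27.08996713] [-1.72202119  0.49287811  1.89726492] [0.08090924 0.68593234 0.08634329]
```

Not yet at the fence; creep on in 1 mm rows.

>>> arm_command(increments=[{"dx": -0.1,"dy": 0,"dz": 0.02,"wx": 0,"wy": 0,"wz": 0,"grip": 5},{"dx": -0.2,"dy": 0,"dz": 0.04,"wx": 0,"wy": 0,"wz": 0,"grip": 5}])

```text
clock: 5.15
eef_pos: [0.5546, -0.0885, 0.0271]
tool_rot: [0.055, 0.993, -0.005, 0.104]
ft_force: [-3.1, 0.5, 1.7]
grip_width: 0.0501
grasp_force: 1.6
```

>>> arm_command(increments=[{"dx": -0.1,"dy": 0,"dz": 0.02,"wx": 0,"wy": 0,"wz": 0,"grip": 5}])

```text
clock: 5.25
eef_pos: [0.5556, -0.0886, 0.0271]
tool_rot: [0.055, 0.993, -0.005, 0.104]
ft_force: [-3.1, 0.4, 2.1]
grip_width: 0.0495
grasp_force: 1.6
```

>>> arm_command(increments=[{"dx": -0.1,"dy": 0,"dz": 0.02,"wx": 0,"wy": 0,"wz": 0,"grip": 5}])

```text
clock: 5.35
eef_pos: [0.5562, -0.0887, 0.027]
tool_rot: [0.055, 0.993, -0.005, 0.104]
ft_force: [-6.3, -0.4, 4.9]
grip_width: 0.0496
grasp_force: 3.0
```

>>> arm_command(increments=[{"dx": -0.05,"dy": 0,"dz": 0.01,"wx": 0,"wy": 0,"wz": 0,"grip": 5}])

```text
clock: 5.45
eef_pos: [0.5562, -0.0886, 0.0269]
tool_rot: [0.055, 0.993, -0.005, 0.104]
ft_force: [-6.4, 0.8, 5.0]
grip_width: 0.05
grasp_force: 3.3
```

>>> arm_command(increments=[{"dx": -0.05,"dy": 0,"dz": 0.01,"wx": 0,"wy": 0,"wz": 0,"grip": 5}])

```text
clock: 5.55
eef_pos: [0.5563, -0.0886, 0.0268]
tool_rot: [0.055, 0.993, -0.005, 0.103]
ft_force: [-8.0, -0.1, 7.0]
grip_width: 0.0502
grasp_force: 4.0
```

```bash
python3 -c "
from h import *
o=monitor.get_obs();print(w2p(o['eef_pos']),PR.inv().apply(o['ft_force']),o['ft_torque'])"
```

```text
[-69.86119509 -31.10878583  26.81636643] [-7.90362014 -0.90125397  6.99560473] [0.31877043 1.49364093 0.18488894]
```

>>> arm_command(increments=[{"dx": 0.5,"dy": 0,"dz": -0.1,"wx": 0,"wy": 0,"wz": 0,"grip": 5},{"dx": 2.5,"dy": 0,"dz": -0.5,"wx": 0,"wy": 0,"wz": 0,"grip": 5},{"dx": 5,"dy": 0,"dz": -1.1,"wx": 0,"wy": 0,"wz": 0,"grip": 5},{"dx": 8,"dy": 0,"dz": -1.7,"wx": 0,"wy": 0,"wz": 0,"grip": 5},{"dx": 10.7,"dy": 0,"dz": -2.3,"wx": 0,"wy": 0,"wz": 0,"grip": 5},{"dx": 10,"dy": 0,"dz": -6,"wx": 0,"wy": 0,"wz": 0,"grip": 5},{"dx": 9,"dy": 0,"dz": -10,"wx": 0,"wy": 0,"wz": 0,"grip": 5},{"dx": 8,"dy": 0,"dz": -14,"wx": 0,"wy": 0,"wz": 0,"grip": 5},{"dx": 8,"dy": 0,"dz": -14,"wx": 0,"wy": 0,"wz": 0,"grip": 5},{"dx": 8,"dy": 0,"dz": -14,"wx": 0,"wy": 0,"wz": 0,"grip": 5}])

```text
clock: 6.55
eef_pos: [0.4527, -0.0774, 0.1492]
tool_rot: [0.055, 0.993, -0.006, 0.107]
ft_force: [0.2, 0.5, -0.3]
grip_width: 0.0498
grasp_force: 0.0
```

```bash
python3 -c "
from h import *
o=monitor.get_obs();print(w2p(o['eef_pos']),o['joint_pos'])
print(rel(p2w(-76.5,-151.7,180),down(-112)))
p,d=cam('top'); cv2.imwrite('pics/t1.png',cv2.convertScaleAbs(cv2.resize(p[140:270,235:435,::-1],(800,520),interpolation=cv2.INTER_CUBIC),alpha=1.8))"
```

```text
[-174.00562085  -30.7474408   149.17703116] [-0.17905303  0.0606492  -0.4616412   0.83408435  0.01475396 -0.06642579]
{'dx': -10.258, 'dy': -12.033, 'dz': -0.919, 'wx': -0.139, 'wy': 0.184, 'wz': -1.293}
```

View pics/t1.png

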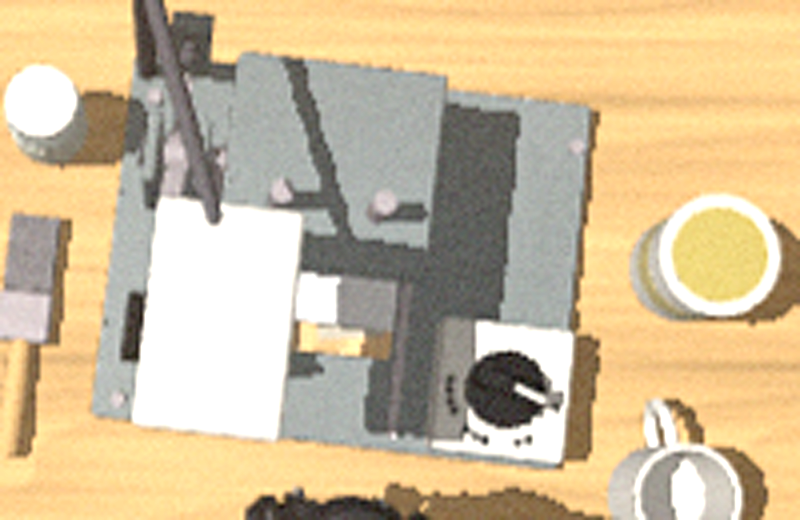

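```bash
python3 -c "
from h import *
for u,v in((300,350),(388,358)): print(w2p(ray('top',235+u/4-.4,140+v/4-.4,.04)))"
```

```text
[-61.73917888   0.27261243  40.        ]
[-60.03218435 -67.70819543  40.        ]
```

>>> arm_command(increments=[{"dx": -1,"dy": -1.2,"dz": -1,"wx": -0.139,"wy": 0.184,"wz": -1.293,"grip": 4.5},{"dx": -3,"dy": -3.2,"dz": -1,"wx": -0.139,"wy": 0.184,"wz": -1.293,"grip": 4.5},{"dx": -5,"dy": -6,"dz": -1,"wx": -0.139,"wy": 0.184,"wz": -1.293,"grip": 4.5},{"dx": -7,"dy": -9,"dz": -1,"wx": -0.139,"wy": 0.184,"wz": -1.293,"grip": 4.5},{"dx": -10.26,"dy": -12.03,"dz": -0.92,"wx": -0.139,"wy": 0.184,"wz": -1.293,"grip": 4.5},{"dx": -10.26,"dy": -12.03,"dz": -0.92,"wx": -0.139,"wy": 0.184,"wz": -1.293,"grip": 4.5},{"dx": -10.26,"dy": -12.03,"dz": -0.92,"wx": -0.139,"wy": 0.184,"wz": -1.293,"grip": 4.5},{"dx": -10.26,"dy": -12.03,"dz": -0.92,"wx": -0.139,"wy": 0.184,"wz": -1.293,"grip": 4.5},{"dx": -10.26,"dy": -12.03,"dz": -0.92,"wx": -0.139,"wy": 0.184,"wz": -1.293,"grip": 4.5},{"dx": -10.26,"dy": -12.03,"dz": -0.92,"wx": -0.139,"wy": 0.184,"wz": -1.293,"grip": 4.5}])

```text
clock: 7.6
eef_pos: [0.535, -0.207, 0.1749]
tool_rot: [-0.56, 0.829, 0.004, -0.003]
ft_force: [-0.9, 0.8, -0.4]
grip_width: 0.0449
grasp_force: 0.0
```

```bash
python3 -c "
from h import *
o=monitor.get_obs();print(w2p(o['eef_pos']),o['joint_pos'])
print(rel(p2w(-76.5,-151.7,86),down(-112)))"
```

```text
[ -78.6766251  -151.02801097  174.9003548 ] [-3.68568880e-01  4.21832300e-01  1.13980704e-01  1.27229124e+00
 -1.11500034e-03 -1.55616082e+00]
{'dx': -0.006, 'dy': -0.311, 'dz': 8.888, 'wx': 0.009, 'wy': -0.001, 'wz': 0.001}
```

>>> arm_command(increments=[{"dx": 0,"dy": -0.25,"dz": 3,"wx": 0,"wy": 0,"wz": 0,"grip": 4.5},{"dx": 0,"dy": -0.25,"dz": 6,"wx": 0,"wy": 0,"wz": 0,"grip": 4.5},{"dx": 0,"dy": -0.25,"dz": 8,"wx": 0,"wy": 0,"wz": 0,"grip": 4.5},{"dx": 0,"dy": -0.25,"dz": 8.8,"wx": 0,"wy": 0,"wz": 0,"grip": 4.5},{"dx": 0,"dy": -0.25,"dz": 8.8,"wx": 0,"wy": 0,"wz": 0,"grip": 4.5},{"dx": 0,"dy": -0.25,"dz": 8.8,"wx": 0,"wy": 0,"wz": 0,"grip": 4.5}])

```text
clock: 8.2
eef_pos: [0.5376, -0.2086, 0.0901]
tool_rot: [-0.559, 0.829, 0.001, -0.002]
ft_force: [1.2, 1.2, 0.7]
grip_width: 0.0446
grasp_force: 0.0
```

```bash
python3 -c "
from h import *
o=monitor.get_obs();print(w2p(o['eef_pos']),o['ft_force'])
print(rel(p2w(-76.5,-151.7,86),down(-112)))"
```

```text
[ -75.86942678 -152.36322496   90.14641674] [1.18273875 1.23609634 0.74086796]
{'dx': -0.047, 'dy': 0.077, 'dz': 0.415, 'wx': 0.004, 'wy': -0.001, 'wz': -0.0}
```

>>> arm_command(increments=[{"dx": 0,"dy": 0.05,"dz": 0.6,"wx": 0,"wy": 0,"wz": 0,"grip": 4.5},{"dx": 0,"dy": 0.05,"dz": 0.6,"wx": 0,"wy": 0,"wz": 0,"grip": 2.5},{"dx": 0,"dy": 0.05,"dz": 0.6,"wx": 0,"wy": 0,"wz": 0,"grip": 1.0},{"dx": 0,"dy": 0.05,"dz": 0.6,"wx": 0,"wy": 0,"wz": 0,"grip": 1.0},{"dx": 0,"dy": 0.05,"dz": 0.6,"wx": 0,"wy": 0,"wz": 0,"grip": 1.0},{"dx": 0,"dy": 0.05,"dz": 0.6,"wx": 0,"wy": 0,"wz": 0,"grip": 1.0}])

```text
clock: 8.8
eef_pos: [0.5393, -0.2091, 0.0847]
tool_rot: [-0.559, 0.829, -0.0, -0.0]
ft_force: [4.6, -2.0, -1.8]
grip_width: 0.0128
grasp_force: 62.1
```

```bash
python3 -c "
from h import *
o=monitor.get_obs();print(w2p(o['eef_pos']),o['ft_force'],o['ft_torque'],o['joint_pos'])"
```

```text
[ -74.19711267 -152.67100416   84.68572132] [ 4.64777002 -1.96086705 -1.81194023] [-0.29859315 -0.92805897  0.01797032] [-3.69355563e-01  4.93149394e-01 -2.13287084e-02  1.05591013e+00
 -9.92744140e-04 -1.55660144e+00]
```

>>> arm_command(increments=[{"dx": 0,"dy": -0.15,"dz": 0,"wx": 0,"wy": 0,"wz": 0.1,"grip": 1},{"dx": 0,"dy": -0.15,"dz": 0,"wx": 0,"wy": 0,"wz": 0.2,"grip": 1},{"dx": 0,"dy": -0.15,"dz": 0,"wx": 0,"wy": 0,"wz": 0.3,"grip": 1},{"dx": 0,"dy": -0.15,"dz": 0,"wx": 0,"wy": 0,"wz": 0.4,"grip": 1},{"dx": 0,"dy": -0.15,"dz": 0,"wx": 0,"wy": 0,"wz": 0.5,"grip": 1}])

```text
clock: 9.3
eef_pos: [0.5403, -0.2097, 0.0847]
tool_rot: [-0.335, 0.942, -0.0, -0.0]
ft_force: [4.1, -2.2, -1.6]
grip_width: 0.0131
grasp_force: 62.4
```

>>> arm_command(increments=[{"dx": 0,"dy": 0,"dz": 0,"wx": 0,"wy": 0,"wz": 0.1,"grip": 1},{"dx": 0,"dy": 0,"dz": 0,"wx": 0,"wy": 0,"wz": 0.2,"grip": 1},{"dx": 0,"dy": 0,"dz": 0,"wx": 0,"wy": 0,"wz": 0.3,"grip": 1},{"dx": 0,"dy": 0,"dz": 0,"wx": 0,"wy": 0,"wz": 0.4,"grip": 1},{"dx": 0,"dy": 0,"dz": 0,"wx": 0,"wy": 0,"wz": 0.5,"grip": 1},{"dx": 0,"dy": 0,"dz": 0,"wx": 0,"wy": 0,"wz": 0.6,"grip": 1}])

```text
clock: 9.9
eef_pos: [0.5409, -0.2109, 0.0847]
tool_rot: [-0.041, 0.999, -0.002, 0.0]
ft_force: [5.4, -5.1, -4.2]
grip_width: 0.0128
grasp_force: 62.1
```

```bash
python3 -c "
from h import *
o=monitor.get_obs();print(w2p(o['eef_pos']),o['ft_force'],o['ft_torque'],o['joint_pos'])
print(rel(o['eef_pos'],down(-212)))"
```

```text
[ -72.36044063 -154.25904106   84.67328572] [ 5.41018213 -5.11111589 -4.17305923] [-0.92934319 -1.15534868  0.13584188] [-0.37016484  0.49611214 -0.01639513  1.05655388 -0.00291211 -0.45312953]
{'dx': 0.0, 'dy': 0.0, 'dz': 0.0, 'wx': -0.003, 'wy': 0.001, 'wz': 0.641}
```

>>> arm_command(increments=[{"dx": -0.05,"dy": -0.05,"dz": 0,"wx": 0,"wy": 0,"wz": 0.1,"grip": 1},{"dx": -0.1,"dy": -0.1,"dz": 0,"wx": 0,"wy": 0,"wz": 0.2,"grip": 1},{"dx": -0.1,"dy": -0.1,"dz": 0,"wx": 0,"wy": 0,"wz": 0.3,"grip": 1},{"dx": -0.1,"dy": -0.1,"dz": 0,"wx": 0,"wy": 0,"wz": 0.4,"grip": 1},{"dx": -0.1,"dy": -0.1,"dz": 0,"wx": 0,"wy": 0,"wz": 0.5,"grip": 1},{"dx": -0.1,"dy": -0.1,"dz": 0,"wx": 0,"wy": 0,"wz": 0.6,"grip": 1},{"dx": -0.1,"dy": -0.1,"dz": 0,"wx": 0,"wy": 0,"wz": 0.64,"grip": 1},{"dx": -0.1,"dy": -0.1,"dz": 0,"wx": 0,"wy": 0,"wz": 0.64,"grip": 1}])

```text
clock: 10.7
eef_pos: [0.5408, -0.2123, 0.0847]
tool_rot: [0.274, 0.962, -0.002, -0.0]
ft_force: [2.1, -6.7, -1.5]
grip_width: 0.0131
grasp_force: 62.3
```

```bash
python3 -c "
from h import *
o=monitor.get_obs();print(w2p(o['eef_pos']),o['ft_force'],o['ft_torque'],o['joint_pos'])
print(rel(o['eef_pos'],down(-212)))"
```

```text
[ -72.32551307 -155.74840174   84.69749034] [ 2.07299227 -6.65723091 -1.50665798] [-1.06039332 -0.56579664  0.00986148] [-0.37176371  0.49807753 -0.01302377  1.05965001 -0.0045567   0.18321954]
{'dx': 0.0, 'dy': 0.0, 'dz': 0.0, 'wx': -0.004, 'wy': 0.001, 'wz': 0.004}
```

Release gently, rise, back off and look.

>>> arm_command(increments=[{"dx": 0,"dy": 0,"dz": 0,"wx": 0,"wy": 0,"wz": 0,"grip": 2},{"dx": 0,"dy": 0,"dz": 0,"wx": 0,"wy": 0,"wz": 0,"grip": 4},{"dx": 0,"dy": 0,"dz": 0,"wx": 0,"wy": 0,"wz": 0,"grip": 4},{"dx": 0,"dy": 0,"dz": -2,"wx": 0,"wy": 0,"wz": 0,"grip": 4},{"dx": 0,"dy": 0,"dz": -5,"wx": 0,"wy": 0,"wz": 0,"grip": 4},{"dx": 0,"dy": 0,"dz": -9,"wx": 0,"wy": 0,"wz": 0,"grip": 4},{"dx": 4,"dy": 0,"dz": -14,"wx": 0,"wy": 0,"wz": 0,"grip": 3},{"dx": 8,"dy": 0,"dz": -16,"wx": 0,"wy": 0,"wz": 0,"grip": 2},{"dx": 12,"dy": 0,"dz": -16,"wx": 0,"wy": 0,"wz": 0,"grip": 1},{"dx": 15,"dy": 0,"dz": -16,"wx": 0,"wy": 0,"wz": 0,"grip": 0}])

```text
clock: 11.7
eef_pos: [0.4107, -0.1297, 0.246]
tool_rot: [0.273, 0.962, -0.0, -0.001]
ft_force: [0.5, -0.4, 0.5]
grip_width: 0.0001
grasp_force: 0.0
```

```bash
python3 - <<'E'
from h import *
o=monitor.get_obs();print(w2p(o['eef_pos']),o['joint_pos'],o['eef_pos'])
p,d=cam('top'); Q=w2p(cloud('top',d).reshape(-1,3)).reshape(d.shape+(3,))
m=(Q[...,2]>95)&(Q[...,2]<125)&(Q[...,0]>-125)&(Q[...,0]<-30)&(Q[...,1]<-105)&(Q[...,1]>-205)
q=Q[m]; print(q.mean(0).round(1),cv2.minAreaRect(q[:,:2].astype(np.float32)))
cv2.imwrite('pics/t2.png',cv2.convertScaleAbs(cv2.resize(p[210:270,325:405,::-1],(640,480),interpolation=cv2.INTER_CUBIC),alpha=1.8))
E
```

```text
[-210.38601174  -87.20641132  246.04714321] [-3.05706671e-01  9.90125893e-02 -1.28892149e-01  1.34583527e+00
 -4.26928202e-04  2.46362792e-01] [ 0.41065095 -0.12973736  0.24604714]
[ -75.1 -153.9  108.6] ((-74.99406433105469, -154.85586547851562), (14.191378593444824, 52.05533981323242), 63.663856506347656)
```

View pics/t2.png

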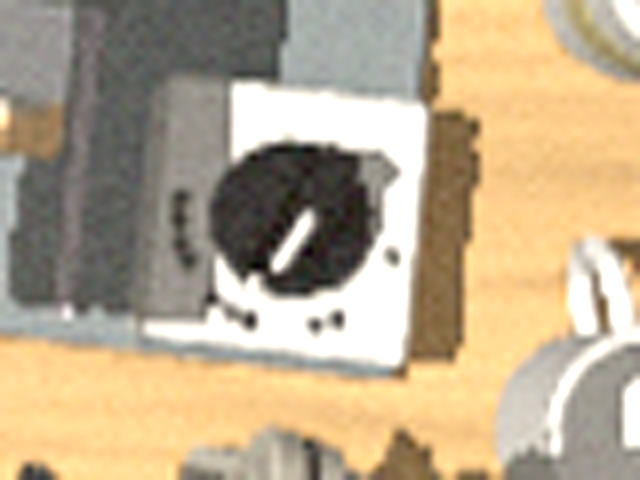

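```bash
cat >> h.py <<'E'
def levR(t=35): return PR*Ro.from_euler('x',-t,degrees=True)*Ro.from_euler('z',180,degrees=True)*Ro.from_euler('x',180,degrees=True)
E
python3 -c "
from h import *
print(w2p(ray('scene',289.3,194,.205)))
print(levR().as_matrix()[:,2])
print(rel(p2w(-240,170,310),levR()))"
```

```text
[-72.01770935 110.62955714 205.        ]
[-0.05995506 -0.57043432 -0.81915204]
{'dx': 13.372, 'dy': 21.953, 'dz': -6.402, 'wx': 0.601, 'wy': -0.145, 'wz': -0.43}
```

>>> arm_command(increments=[{"dx": 2,"dy": 2,"dz": -2,"wx": 0.601,"wy": -0.145,"wz": -0.43,"grip": 0},{"dx": 4,"dy": 5,"dz": -3,"wx": 0.601,"wy": -0.145,"wz": -0.43,"grip": 0},{"dx": 6,"dy": 9,"dz": -5,"wx": 0.601,"wy": -0.145,"wz": -0.43,"grip": 0},{"dx": 8,"dy": 13,"dz": -6,"wx": 0.601,"wy": -0.145,"wz": -0.43,"grip": 0},{"dx": 11,"dy": 17,"dz": -6.4,"wx": 0.601,"wy": -0.145,"wz": -0.43,"grip": 0},{"dx": 13.4,"dy": 22,"dz": -6.4,"wx": 0.601,"wy": -0.145,"wz": -0.43,"grip": 0},{"dx": 13.4,"dy": 22,"dz": -6.4,"wx": 0.601,"wy": -0.145,"wz": -0.43,"grip": 0},{"dx": 13.4,"dy": 22,"dz": -6.4,"wx": 0.601,"wy": -0.145,"wz": -0.43,"grip": 0},{"dx": 13.4,"dy": 22,"dz": -6.4,"wx": 0.601,"wy": -0.145,"wz": -0.43,"grip": 0}])

```text
clock: 12.65
eef_pos: [0.4141, 0.1258, 0.3087]
tool_rot: [0.051, 0.952, -0.302, -0.015]
ft_force: [-1.0, -0.4, 0.4]
grip_width: 0.0001
grasp_force: 0.0
```

```bash
python3 -c "
from h import *
o=monitor.get_obs();print(w2p(o['eef_pos']),o['joint_pos'],o['ft_force'])
for t in((-70,175,307),(-70,118,225)):print(rel(p2w(*t),levR()))"
```

```text
[-233.69521456  167.33769903  308.68499674] [ 0.60654342  0.37302651  0.22186571  1.84920587 -0.45228481  0.8141868 ] [-0.96381305 -0.3722971   0.37819639]
{'dx': -16.368, 'dy': 0.774, 'dz': -0.279, 'wx': -0.002, 'wy': 0.002, 'wz': -0.003}
{'dx': -16.352, 'dy': 0.833, 'dz': 9.708, 'wx': -0.002, 'wy': 0.002, 'wz': -0.003}
```

>>> arm_command(increments=[{"dx": -3,"dy": 0.5,"dz": -0.3,"wx": 0,"wy": 0,"wz": 0,"grip": 0},{"dx": -6,"dy": 0.8,"dz": -0.3,"wx": 0,"wy": 0,"wz": 0,"grip": 0},{"dx": -9,"dy": 0.8,"dz": -0.3,"wx": 0,"wy": 0,"wz": 0,"grip": 0},{"dx": -12,"dy": 0.8,"dz": -0.3,"wx": 0,"wy": 0,"wz": 0,"grip": 0},{"dx": -15,"dy": 0.8,"dz": -0.3,"wx": 0,"wy": 0,"wz": 0,"grip": 0},{"dx": -16.4,"dy": 0.8,"dz": -0.3,"wx": 0,"wy": 0,"wz": 0,"grip": 0},{"dx": -16.4,"dy": 0.8,"dz": -0.3,"wx": 0,"wy": 0,"wz": 0,"grip": 0}])

```text
clock: 13.35
eef_pos: [0.5793, 0.1139, 0.3069]
tool_rot: [0.054, 0.952, -0.301, -0.015]
ft_force: [-0.6, 0.3, -0.5]
grip_width: -0.0004
grasp_force: 0.0
```

```bash
python3 -c "
from h import *
o=monitor.get_obs();print(w2p(o['eef_pos']),o['joint_pos'],o['ft_force'])
for t in((-70,113,228),(-70,107,215),(-72,107,165),(-72,107,125)):print(rel(p2w(*t),levR()))"
```

```text
[-68.10504822 172.72683078 306.91728136] [ 0.44822735  0.67408777  0.71539428  1.96678105 -0.51094576  0.65474621] [-0.58164958  0.27088376 -0.54881068]
{'dx': 0.177, 'dy': -0.347, 'dz': 9.891, 'wx': -0.002, 'wy': -0.001, 'wz': -0.008}
{'dx': 0.178, 'dy': -0.09, 'dz': 11.3, 'wx': -0.002, 'wy': -0.001, 'wz': -0.008}
{'dx': 0.397, 'dy': 2.784, 'dz': 15.39, 'wx': -0.002, 'wy': -0.001, 'wz': -0.008}
{'dx': 0.412, 'dy': 5.085, 'dz': 18.662, 'wx': -0.002, 'wy': -0.001, 'wz': -0.008}
```

>>> arm_command(increments=[{"dx": 0.1,"dy": -0.1,"dz": 2.5,"wx": 0,"wy": 0,"wz": 0,"grip": 0},{"dx": 0.2,"dy": -0.2,"dz": 5,"wx": 0,"wy": 0,"wz": 0,"grip": 0},{"dx": 0.2,"dy": -0.3,"dz": 7.5,"wx": 0,"wy": 0,"wz": 0,"grip": 0},{"dx": 0.2,"dy": -0.35,"dz": 9,"wx": 0,"wy": 0,"wz": 0,"grip": 0},{"dx": 0.2,"dy": -0.35,"dz": 9.9,"wx": 0,"wy": 0,"wz": 0,"grip": 0},{"dx": 0.2,"dy": -0.35,"dz": 9.9,"wx": 0,"wy": 0,"wz": 0,"grip": 0}])

```text
clock: 13.95
eef_pos: [0.5686, 0.0567, 0.2281]
tool_rot: [0.052, 0.952, -0.301, -0.015]
ft_force: [-1.1, 0.9, -0.7]
grip_width: -0.0002
grasp_force: 0.0
```

```bash
python3 -c "
from h import *
o=monitor.get_obs();print(w2p(o['eef_pos']),o['joint_pos'],o['ft_force'])
for t in((-70,107,215),(-70,107,205),(-72,107,165),(-72,107,125)):print(rel(p2w(*t),levR()))
cv2.imwrite('pics/s2.png',cv2.convertScaleAbs(cv2.resize(cam('scene')[0][110:270,200:360,::-1],(600,600),interpolation=cv2.INTER_CUBIC),alpha=1.8))"
```

```text
[-72.78980638 114.71964825 228.06107263] [ 0.37380985  0.59780266  0.38301939  1.66926997 -0.53542839  0.56916561] [-1.07505742  0.90086752 -0.72315387]
{'dx': -0.279, 'dy': 0.12, 'dz': 1.512, 'wx': -0.002, 'wy': -0.0, 'wz': -0.004}
{'dx': -0.277, 'dy': 0.695, 'dz': 2.331, 'wx': -0.002, 'wy': -0.0, 'wz': -0.004}
{'dx': -0.069, 'dy': 2.994, 'dz': 5.603, 'wx': -0.002, 'wy': -0.0, 'wz': -0.004}
{'dx': -0.061, 'dy': 5.294, 'dz': 8.876, 'wx': -0.002, 'wy': -0.0, 'wz': -0.004}
```

View pics/s2.png

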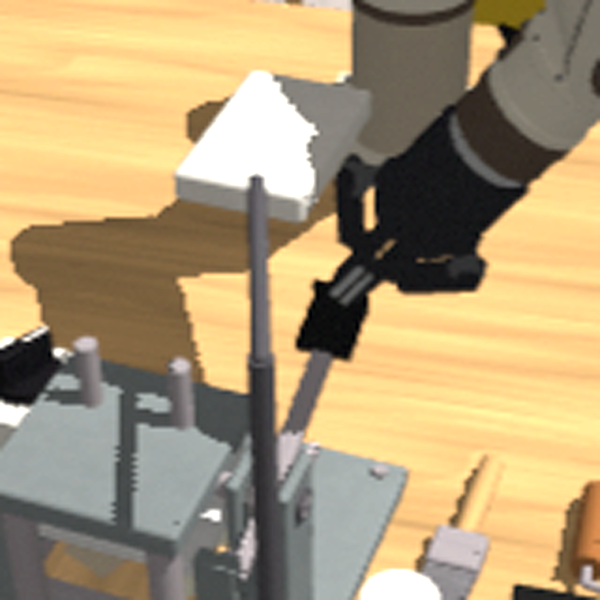

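>>> arm_command(increments=[{"dx": -0.2,"dy": 0.05,"dz": 0.6,"wx": 0,"wy": 0,"wz": 0,"grip": 0},{"dx": -0.28,"dy": 0.1,"dz": 1.2,"wx": 0,"wy": 0,"wz": 0,"grip": 0},{"dx": -0.28,"dy": 0.25,"dz": 1.7,"wx": 0,"wy": 0,"wz": 0,"grip": 0},{"dx": -0.28,"dy": 0.5,"dz": 2.0,"wx": 0,"wy": 0,"wz": 0,"grip": 0}])

```text
clock: 14.4
eef_pos: [0.5719, 0.0498, 0.2087]
tool_rot: [0.051, 0.952, -0.302, -0.015]
ft_force: [-0.5, -1.0, 3.3]
grip_width: 0.0003
grasp_force: 1.5
```

```bash
python3 -c "
from h import *
o=monitor.get_obs();print(w2p(o['eef_pos']),PR.inv().apply(o['ft_force']))
for t in((-71,107,195),(-72,107,165),(-72,107,125)):print(rel(p2w(*t),levR()))"
```

```text
[-68.77202083 108.23476858 208.74629056] [-0.38536862 -1.08771129  3.27299066]
{'dx': 0.226, 'dy': 0.69, 'dz': 1.194, 'wx': -0.003, 'wy': 0.002, 'wz': -0.003}
{'dx': 0.335, 'dy': 2.419, 'dz': 3.646, 'wx': -0.003, 'wy': 0.002, 'wz': -0.003}
{'dx': 0.346, 'dy': 4.723, 'dz': 6.916, 'wx': -0.003, 'wy': 0.002, 'wz': -0.003}
```

>>> arm_command(increments=[{"dx": 0.1,"dy": 0.3,"dz": 0.4,"wx": 0,"wy": 0,"wz": 0,"grip": 0},{"dx": 0.2,"dy": 0.6,"dz": 0.8,"wx": 0,"wy": 0,"wz": 0,"grip": 0},{"dx": 0.3,"dy": 0.9,"dz": 1.3,"wx": 0,"wy": 0,"wz": 0,"grip": 0},{"dx": 0.3,"dy": 1.2,"dz": 1.7,"wx": 0,"wy": 0,"wz": 0,"grip": 0},{"dx": 0.3,"dy": 1.5,"dz": 2.2,"wx": 0,"wy": 0,"wz": 0,"grip": 0},{"dx": 0.35,"dy": 1.8,"dz": 2.7,"wx": 0,"wy": 0,"wz": 0,"grip": 0},{"dx": 0.35,"dy": 2.1,"dz": 3.1,"wx": 0,"wy": 0,"wz": 0,"grip": 0}])

```text
clock: 15.1
eef_pos: [0.5684, 0.0503, 0.1707]
tool_rot: [0.051, 0.952, -0.301, -0.015]
ft_force: [-3.0, 0.4, 4.0]
grip_width: 0.0
grasp_force: 2.3
```

```bash
python3 -c "
from h import *
o=monitor.get_obs();print(w2p(o['eef_pos']),PR.inv().apply(o['ft_force']))
for t in((-73,107,150),(-73,107,140),(-73,107,125)):print(rel(p2w(*t),levR()))"
```

```text
[-72.27955752 108.3491912  170.72856593] [-3.03980119  0.06293182  4.01267429]
{'dx': 0.077, 'dy': 1.082, 'dz': 1.773, 'wx': -0.002, 'wy': 0.002, 'wz': -0.002}
{'dx': 0.08, 'dy': 1.657, 'dz': 2.591, 'wx': -0.002, 'wy': 0.002, 'wz': -0.002}
{'dx': 0.084, 'dy': 2.52, 'dz': 3.818, 'wx': -0.002, 'wy': 0.002, 'wz': -0.002}
```

>>> arm_command(increments=[{"dx": 0,"dy": 0.25,"dz": 0.4,"wx": 0,"wy": 0,"wz": 0,"grip": 0},{"dx": 0,"dy": 0.5,"dz": 0.8,"wx": 0,"wy": 0,"wz": 0,"grip": 0},{"dx": 0.05,"dy": 0.8,"dz": 1.25,"wx": 0,"wy": 0,"wz": 0,"grip": 0},{"dx": 0.05,"dy": 1.1,"dz": 1.7,"wx": 0,"wy": 0,"wz": 0,"grip": 0},{"dx": 0.05,"dy": 1.35,"dz": 2.1,"wx": 0,"wy": 0,"wz": 0,"grip": 0}])

```text
clock: 15.6
eef_pos: [0.5684, 0.0499, 0.1504]
tool_rot: [0.05, 0.952, -0.301, -0.013]
ft_force: [-8.2, 6.3, 19.4]
grip_width: 0.0001
grasp_force: 10.2
```

>>> arm_command(increments=[{"dx": 0,"dy": 0.12,"dz": 0.18,"wx": 0,"wy": 0,"wz": 0,"grip": 0},{"dx": 0,"dy": 0.25,"dz": 0.35,"wx": 0,"wy": 0,"wz": 0,"grip": 0}])

```text
clock: 15.8
eef_pos: [0.5685, 0.0498, 0.1441]
tool_rot: [0.051, 0.952, -0.301, -0.013]
ft_force: [-5.8, 4.5, 14.1]
grip_width: -0.0002
grasp_force: 7.5
```

>>> arm_command(increments=[{"dx": 0,"dy": 0.12,"dz": 0.17,"wx": 0,"wy": 0,"wz": 0,"grip": 0}])

```text
clock: 15.9
eef_pos: [0.5687, 0.0498, 0.1414]
tool_rot: [0.051, 0.952, -0.301, -0.013]
ft_force: [-3.6, 3.9, 9.1]
grip_width: 0.0004
grasp_force: 5.0
```

>>> arm_command(increments=[{"dx": 0,"dy": 0.12,"dz": 0.17,"wx": 0,"wy": 0,"wz": 0,"grip": 0}])

```text
clock: 16.0
eef_pos: [0.5689, 0.0497, 0.1389]
tool_rot: [0.051, 0.952, -0.301, -0.013]
ft_force: [-2.3, 2.2, 6.7]
grip_width: 0.0
grasp_force: 3.3
```

>>> arm_command(increments=[{"dx": 0,"dy": 0.12,"dz": 0.17,"wx": 0,"wy": 0,"wz": 0,"grip": 0}])

```text
clock: 16.1
eef_pos: [0.5691, 0.0496, 0.1364]
tool_rot: [0.051, 0.952, -0.301, -0.013]
ft_force: [-0.1, 1.7, 5.6]
grip_width: 0.0
grasp_force: 2.5
```

>>> arm_command(increments=[{"dx": 0,"dy": 0.12,"dz": 0.17,"wx": 0,"wy": 0,"wz": 0,"grip": 0}])

```text
clock: 16.2
eef_pos: [0.5694, 0.0495, 0.134]
tool_rot: [0.051, 0.952, -0.301, -0.013]
ft_force: [-0.4, 1.7, 5.1]
grip_width: 0.0002
grasp_force: 2.3
```

>>> arm_command(increments=[{"dx": 0,"dy": 0.06,"dz": 0.08,"wx": 0,"wy": 0,"wz": 0,"grip": 0}])

```text
clock: 16.3
eef_pos: [0.5694, 0.0494, 0.1329]
tool_rot: [0.051, 0.952, -0.301, -0.013]
ft_force: [2.3, 1.9, 5.5]
grip_width: -0.0001
grasp_force: 2.6
```

>>> arm_command(increments=[{"dx": 0,"dy": 0.06,"dz": 0.08,"wx": 0,"wy": 0,"wz": 0,"grip": 0}])

```text
clock: 16.4
eef_pos: [0.5696, 0.0495, 0.1321]
tool_rot: [0.051, 0.952, -0.301, -0.013]
ft_force: [1.3, 2.1, 6.0]
grip_width: -0.0001
grasp_force: 3.0
```

>>> arm_command(increments=[{"dx": 0,"dy": 0.06,"dz": 0.08,"wx": 0,"wy": 0,"wz": 0,"grip": 0}])

```text
clock: 16.5
eef_pos: [0.5697, 0.0495, 0.1313]
tool_rot: [0.051, 0.952, -0.301, -0.013]
ft_force: [1.0, 1.6, 6.5]
grip_width: 0.0
grasp_force: 3.1
```

>>> arm_command(increments=[{"dx": 0,"dy": 0.06,"dz": 0.08,"wx": 0,"wy": 0,"wz": 0,"grip": 0}])

```text
clock: 16.6
eef_pos: [0.5699, 0.0495, 0.1307]
tool_rot: [0.051, 0.952, -0.301, -0.012]
ft_force: [0.8, 3.4, 10.9]
grip_width: 0.0002
grasp_force: 5.3
```

>>> arm_command(increments=[{"dx": 0,"dy": 0.06,"dz": 0.08,"wx": 0,"wy": 0,"wz": 0,"grip": 0}])

```text
clock: 16.7
eef_pos: [0.57, 0.0495, 0.1305]
tool_rot: [0.051, 0.952, -0.302, -0.012]
ft_force: [-1.1, 3.5, 13.4]
grip_width: 0.0
grasp_force: 7.0
```

>>> arm_command(increments=[{"dx": 0,"dy": -0.12,"dz": -0.16,"wx": 0,"wy": 0,"wz": 0,"grip": 0},{"dx": 0,"dy": -0.23,"dz": -0.33,"wx": 0,"wy": 0,"wz": 0,"grip": 0},{"dx": 0,"dy": -0.35,"dz": -0.5,"wx": 0,"wy": 0,"wz": 0,"grip": 0},{"dx": 0,"dy": -0.45,"dz": -0.65,"wx": 0,"wy": 0,"wz": 0,"grip": 0},{"dx": 0,"dy": -0.6,"dz": -0.85,"wx": 0,"wy": 0,"wz": 0,"grip": 0}])

```text
clock: 17.2
eef_pos: [0.5675, 0.049, 0.1382]
tool_rot: [0.051, 0.952, -0.302, -0.016]
ft_force: [0.2, 0.4, 0.6]
grip_width: 0.0002
grasp_force: 0.0
```

```bash
python3 -c "
from h import *
o=monitor.get_obs();print(w2p(o['eef_pos']),PR.inv().apply(o['ft_force']))
for t in((-70,113,228),(-70,180,307),(-230,180,307)):print(rel(p2w(*t),levR()))"
```

```text
[-73.03905074 106.90773793 138.20187149] [0.17835214 0.39321576 0.61231934]
{'dx': -0.312, 'dy': -4.672, 'dz': -7.693, 'wx': -0.003, 'wy': -0.0, 'wz': -0.002}
{'dx': -0.308, 'dy': -3.743, 'dz': -18.009, 'wx': -0.003, 'wy': -0.0, 'wz': -0.002}
{'dx': 15.692, 'dy': -3.775, 'dz': -18.006, 'wx': -0.003, 'wy': -0.0, 'wz': -0.002}
```

>>> arm_command(increments=[{"dx": 0,"dy": 0,"dz": -2,"wx": 0,"wy": 0,"wz": 0,"grip": 0},{"dx": 0,"dy": 0,"dz": -5,"wx": 0,"wy": 0,"wz": 0,"grip": 0},{"dx": 0,"dy": 0,"dz": -9,"wx": 0,"wy": 0,"wz": 0,"grip": 0},{"dx": 0,"dy": 0,"dz": -13,"wx": 0,"wy": 0,"wz": 0,"grip": 0},{"dx": 0,"dy": 0,"dz": -17,"wx": 0,"wy": 0,"wz": 0,"grip": 0},{"dx": 3,"dy": 0,"dz": -18,"wx": 0,"wy": 0,"wz": 0,"grip": 0},{"dx": 7,"dy": 0,"dz": -18,"wx": 0,"wy": 0,"wz": 0,"grip": 0},{"dx": 11,"dy": 0,"dz": -18,"wx": 0,"wy": 0,"wz": 0,"grip": 0},{"dx": 15,"dy": 0,"dz": -18,"wx": 0,"wy": 0,"wz": 0,"grip": 0},{"dx": 15,"dy": 0,"dz": -18,"wx": 0,"wy": 0,"wz": 0,"grip": 0}])

```text
clock: 18.2
eef_pos: [0.4252, 0.1679, 0.286]
tool_rot: [0.049, 0.952, -0.302, -0.016]
ft_force: [0.5, -0.6, 0.5]
grip_width: -0.0001
grasp_force: 0.0
```

```bash
python3 - <<'E'
from h import *
o=monitor.get_obs();print(w2p(o['eef_pos']),o['ft_force'])
a=cam('scene')[0][130:290,170:330,::-1]; p,d=cam('top'); b=p[145:265,240:400,::-1]
Q=w2p(cloud('top',d).reshape(-1,3)).reshape(d.shape+(3,))
m=(Q[...,2]>95)&(Q[...,2]<125)&(Q[...,0]>-125)&(Q[...,0]<-30)&(Q[...,1]<-105)&(Q[...,1]>-205)
print(cv2.minAreaRect(Q[m][:,:2].astype(np.float32)))
im=np.hstack([cv2.resize(a,(400,400),interpolation=cv2.INTER_CUBIC),cv2.resize(b,(400,400*120//160)).repeat(1,0) if 0 else cv2.copyMakeBorder(cv2.resize(b,(400,300),interpolation=cv2.INTER_CUBIC),0,100,0,0,cv2.BORDER_CONSTANT)])
cv2.imwrite('pics/e.png',cv2.convertScaleAbs(im,alpha=1.8))
E
```

```text
[-226.98356992  210.36815412  285.98759224] [ 0.4600855  -0.62855079  0.50614337]
((-74.82441711425781, -154.73599243164062), (14.412145614624023, 52.23500061035156), 64.89408874511719)
```

View pics/e.png

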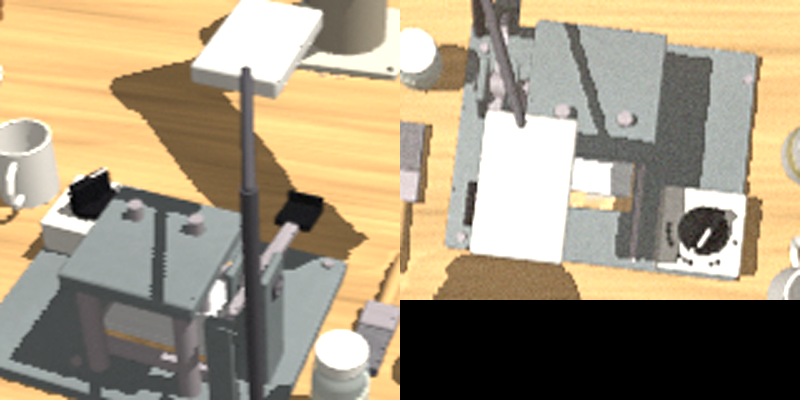

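The left view shows the paddle down at (300,210) with the platen lowered. The right view shows the panel front where it was left, at (600,205), and the white line pointing at the three pips, at (703,240). Nothing else has moved.

```bash
python3 -c "
from h import *
print(job.job_done())"
```

```text
the job is handed in; nothing more can be done
None
```

The job is handed in: the panel rests against the fence, the selector points at three pips, and the lever stays down by itself with the arm clear of everything, after about 18 of the 72 s allowed; the verdict was not shown.

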